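# Restock the tip-box roller lane on the lab bench

## Robot

A 6-joint arm with a two-finger parallel gripper is mounted at the origin on the work surface. World frame = base frame: x ahead of the robot, y to its left, z up, the work surface at z = 0. Lengths are in m, angles in degrees, forces in N, time in s.
With the tool pointing down it reaches from about 0.25 to 0.775 m from the base axis. Payload 4 kg.
Tool frame: the origin (TCP) lies midway between the tips of the shut fingers; the grasp point (between the pads) lies 19 mm behind it; z points along the fingers, x is the direction in which the jaws open and shut, and the axes are right-handed (so a half turn about z gives the same grasp; the last joint's range is limited). The gripper opens to 85 mm and grips with 20 to 120 N. Pads are 22 mm wide; open, the fingers measure 114 mm over their backs; the gripper's body (76 mm by 85 mm) begins 54 mm behind the grasp point. The pads swing forward as they close: fully open they stand 13 mm farther back than shut.
Start: joints at [-71.339, 4.996, 78.535, -0, 96.463, -5.907], TCP at [0.229, -0.5, 0.231] pointing down, gripper open.
Joint ranges: [-177.83, 177.83], [-43.37, 116.18], [15.69, 146.23], [-61.86, 241.86], [9.47, 152.12], [-147.06, 147.06]. Speed limits (degrees/s): [159.86, 159.86, 180, 180, 180, 180].

## Interface

Orientations are given as [roll, pitch, yaw] about the fixed x, y, z axes, in that order (R = Rz(yaw) Ry(pitch) Rx(roll)).
In Python, from bench import * gives the robot as it stands.
- The arm moves only by the tool carry_out, never from a script. Its argument "increments" is a list of rows, each a list of 7 numbers: the shift along the world's x, y, z in m, then the turn, a rotation vector about the world's x, y, z in rad, then the finger opening in m, from 0 to 0.0854. In form: [[x, y, z, wx, wy, wz, hand], ...]. A call has 1 to 20 rows; each row shifts and turns the commanded pose from where the row before left it; what a row does not reach is not made up. A row lasts 1/8 s, in which the tool goes at most 62.5 mm and 10.7 degrees, less where a joint would pass 70% of its speed; a pose out of reach is approached as far as the arm can. A call is refused whole if a number of a shift passes 0.0625 or a number of a turn 0.188, either way. A call with a gripper value outside its range is refused whole. The fingers move at their own pace and stop on an object; "grip_force" is the grip in N (left out, the last holds). Time passes only in rows, so rows that do not move let the fingers close. It gives the time, the measured TCP pose, the force and the opening at its end, in the units of the state.
- get_state(): the state, without advancing time (a new reading comes with each control period).
- capture(name): name is "scene" or "top" or "wrist"; returns the picture (480x640x3 uint8, blue, green, red); there is no depth.
- camera_params(name): a dict with "intrinsics" (3x3 intrinsics, pixels), "rvec" (rotation vector, rad) and "tvec" (3), from world to camera coordinates, as OpenCV has them. Camera axes: x right, y down, z forward; pixel columns grow to the right and rows downward; lengths in m; the calibration is good to about 2 mm. A picture is of the moment at which its call begins: read the wrist's pose just before it. camera_params takes no time and is no camera call; for the wrist camera it gives the pose at the moment of the call.
- finish_job(): hands the job in, once; it reports no verdict.
The state is a dict: "time_s": time; "q": joint angles; "joint_velocities": joint speeds; "effort": joint torques, N m; "ee_pos": TCP position; "eef_rot": TCP orientation; "force": force on the tool from outside, world axes, zero at the start; "ft_torque": the same for the moment, N m; "width": opening from 0.0 (shut) to 1.0 (fully open).
Only numpy, scipy, OpenCV 4.12 (cv2) and the standard library are available. Lean on these libraries where they do the work, as an engineer would, in place of code of your own. Each camera call takes 0.05 s, during which the arm holds its last target.

## Task

Load the tall pipette-tip box onto the sloped roller lane: lower it lengthwise onto the rollers at the upper end (do not drop it) and let go there, so that it rolls down on its own and comes to rest upright against the stop. Leave the flat tip box where it is.

Things in the scene. Friction and masses are not known exactly. Their poses are not given: they have to be found in the camera images.
- tip_box: the tall pipette-tip box, to be loaded: closed rectangular box, white below, clear lid (fixed) with pale tips showing, 110 long (its x) x 60 wide (y) x 70 mm high (z), 0.15 to 0.31 kg, plain flat sides, loose on the bench. Origin: centre of its underside. Either end may go first. It and the flat box change places from run to run.
- flat_box: the flat pipette-tip box, a bystander to leave alone: same make and footprint, 110 x 60 mm, but only 34 mm high. Origin: centre of its underside; x along its length.
- load_spot (a point): loading place at the lane's upper, robot-side end: on the plane of the roller tops, midway between the rails, about 73 mm above the bench; the centre of the box's underside goes here. Axes: x down the lane (7 degrees below level), y across, z square to the rollers. Rails: 84 mm apart inside, 6 mm thick, 10 mm above the roller tops. Lane's open end is 65 mm behind. A box let go here rolls at once.
- lane_stop (a point): stop at the low end of the lane (aluminium frame, 340 mm long, 14 free-turning grey rollers): upright grey plate, 96 mm wide, 40 mm above the roller tops. Point: middle of its inner face, on the plane of the roller tops, 270 mm down the lane from load_spot, same axes. A box home has its centre 55 mm before it; rolling there takes 1 to 3 s.
Not all that is in view belongs to the job. Leave any brown look-alike of the tip_box alone.

How it is judged (in metres and radians):
On the way:
1. the tall box lies on the rollers in the upper half of the lane, let go (x of tip_box in the frame of load_spot between -0.06 and 0.11 m and y of tip_box in the frame of load_spot between -0.025 and 0.025 m and z of tip_box in the frame of load_spot between -0.008 and 0.012 m and contact force between the fingers and tip_box below 0.1 N), for 0.05 s.
At the end, for the whole second after the job is handed in: The tall box rests upright and lengthwise (within 15 degrees) on the rollers between the rails, its centre 48 to 68 mm before the stop's face and within 25 mm of the lane's middle, at rest; the flat box is within 30 mm of where it was (x of tip_box in the frame of lane_stop between -0.068 and -0.048 m and y of tip_box in the frame of lane_stop between -0.025 and 0.025 m and z of tip_box in the frame of lane_stop between -0.008 and 0.008 m and angle between the x axis of tip_box and the x axis of lane_stop, either way round below 0.27 rad and angle between tip_box's own z axis and vertical below 0.26 rad and linear speed of tip_box below 0.02 m/s and distance of flat_box from where it was at the start of the episode below 0.03 m); the robot touches nothing.
It fails at once if the flat box is moved by 30 mm or more (distance of flat_box from where it was at the start of the episode above 0.03 m).
It fails at once if the tall box is dropped (moves faster than 0.7 m/s while not held, a fall of about 25 mm) (linear speed of tip_box above 0.7 m/s and contact force between the fingers and tip_box below 0.05 N).
It also fails if it takes over 43 s, if anything falls off the work surface, if the arm or the gripper's body presses on something with over 40 N, if the wrist force passes 120 N, or if a joint passes its speed limit or range.

## Working session

There is one attempt and no reset: what is moved stays moved. The work goes in short steps, Python scripts to look and compute and a tool call to move; the robot and the scene stay as the last step left them, time stands still between calls to the robot, and variables do not carry over. Pictures are saved under pics/ and viewed, and the job is handed in when it is done.

Besides the shell and the picture viewer there is one more tool, called after "Request:" as name(argument=value, ...), one argument or row to a line, values as JSON. carry_out: Moves the arm, as the interface text tells. Its arguments: {"type":"object","properties":{"increments":{"type":"array"},"grip_force":{"type":"number"}},"required":["increments"]}

```bash
mkdir -p pics; ls
python3 - <<'E'
from bench import *
import cv2
print(get_state())
for n in("scene","top"):
    cv2.imwrite(f"pics/{n}0.png",capture(n)); p=camera_params(n); print(n,p)
E
```

```text
pics
{'time_s': 0.0, 'q': array([-7.13387114e+01,  5.04050580e+00,  7.86256555e+01,  4.81973054e-04,
        9.64653134e+01, -5.90709439e+00]), 'joint_velocities': array([ 0.02344146, -0.02849193,  0.04013855,  0.06904766, -0.03918293,
       -0.02069296]), 'effort': array([ 9.10681993e-04, -3.51856399e+01, -3.13272965e+01,  4.97304632e-05,
        1.06238388e-02, -2.97012855e-05]), 'ee_pos': array([ 0.2285121 , -0.49971646,  0.23011777]), 'eef_rot': array([-1.79985993e+02,  1.30727245e-01, -6.54315473e+01]), 'force': array([-0.23399056, -0.63347809,  0.90314718]), 'ft_torque': array([ 0.00404498, -0.05623001, -0.00042551]), 'width': 0.9989859450031423}
scene {'intrinsics': array([[555.84846669,   0.        , 316.00774405],
       [  0.        , 555.84846669, 242.67115696],
       [  0.        ,   0.        ,   1.        ]]), 'rvec': array([ 1.96715504,  1.76286881, -0.57078918]), 'tvec': array([ 0.0753117 , -0.38772903,  1.70034672])}
top {'intrinsics': array([[571.00321857,   0.        , 329.19959949],
       [  0.        , 571.00321857, 238.30964355],
       [  0.        ,   0.        ,   1.        ]]), 'rvec': array([ 2.21262827, -2.17234114,  0.0955477 ]), 'tvec': array([-0.13387715,  0.51312031,  1.32707011])}
```

View pics/scene0.png

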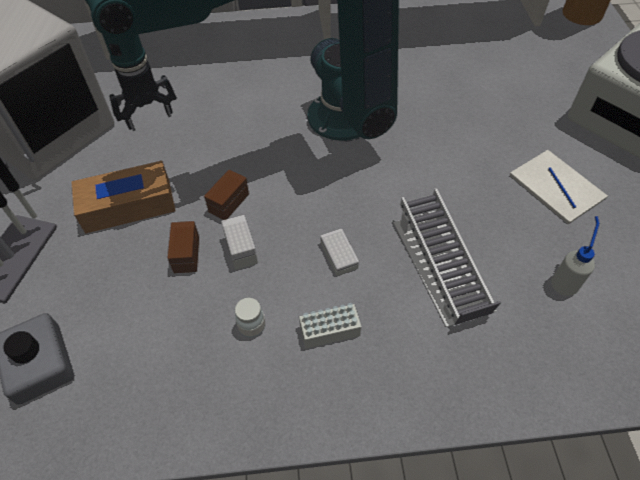

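View pics/top0.png

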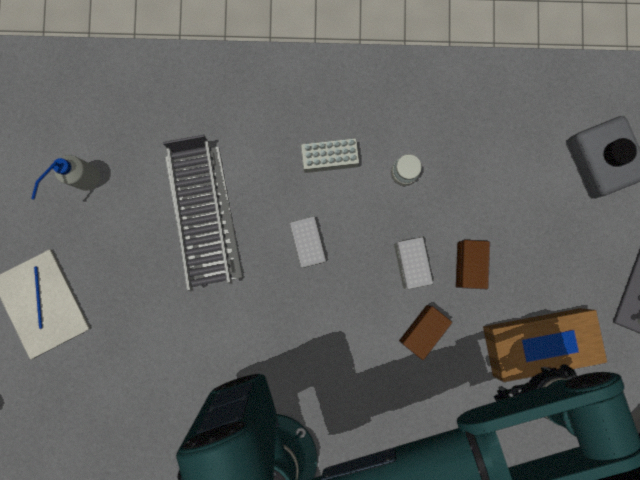

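Candidates for the tip_box, by top-view pixel:
- White box at (414,262): looks tall.
- White box at (308,241): looks flat.
- Tube rack with holes at (330,154).
- Brown look-alikes at (473,264) and (426,331).

My choice is (414,262), which is scene pixel (238,240). I'll check it in close crops.

Run:
```python
import cv2,numpy as np
s=cv2.imread("pics/scene0.png");t=cv2.imread("pics/top0.png")
a=cv2.resize(s[200:290,200:370],None,fx=4,fy=4,interpolation=cv2.INTER_CUBIC)
cv2.imwrite("pics/cs.png",a)
a=cv2.resize(t[205:300,280:450],None,fx=4,fy=4,interpolation=cv2.INTER_CUBIC)
cv2.imwrite("pics/ct.png",a)
a=cv2.resize(t[125:300,150:255],None,fx=3.4,fy=3.4,interpolation=cv2.INTER_CUBIC)
b=cv2.resize(s[180:335,385:505],None,fx=3.4,fy=3.4,interpolation=cv2.INTER_CUBIC)
h=min(a.shape[0],b.shape[0]);H=max(a.shape[0],b.shape[0])
pad=lambda i:np.vstack([i,np.zeros((H-i.shape[0],i.shape[1],3),np.uint8)])
cv2.imwrite("pics/lane.png",np.hstack([pad(a),pad(b)]))
```

```text
(no output)
```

View pics/cs.png

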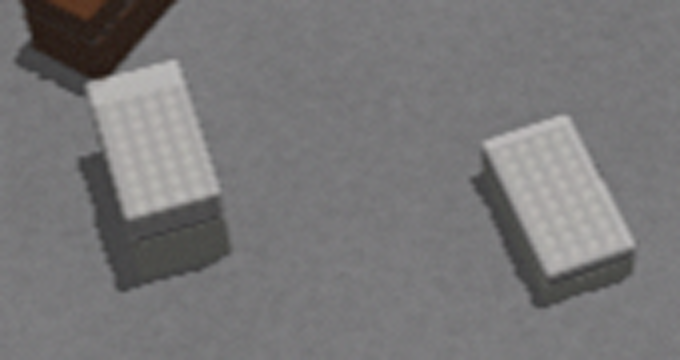

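View pics/ct.png

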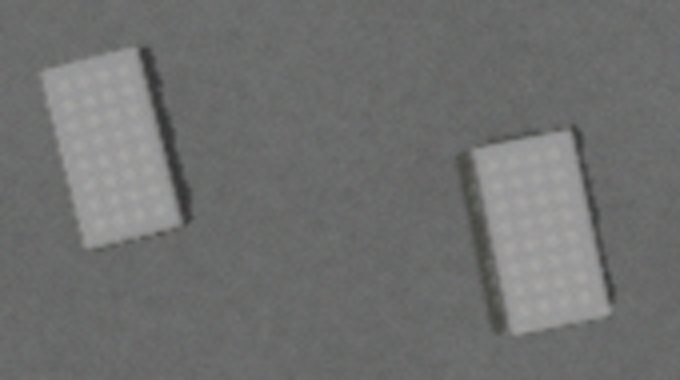

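View pics/lane.png

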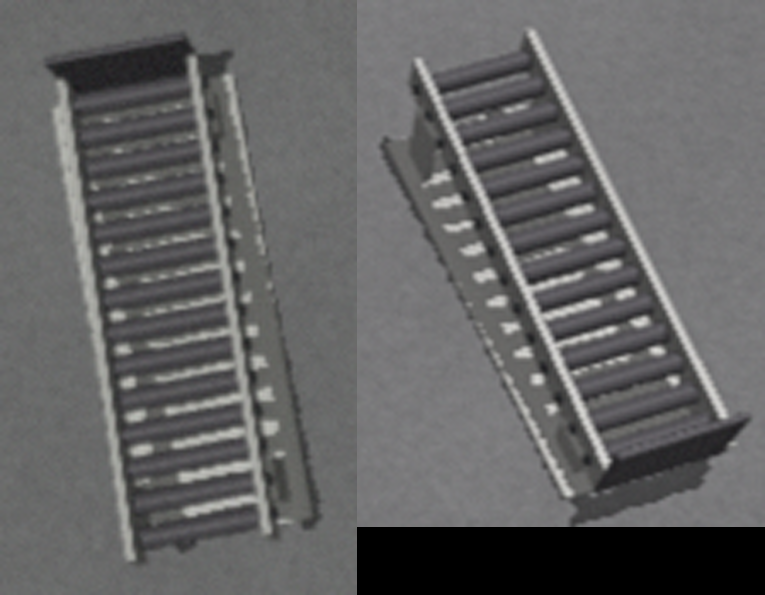

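The close crop confirms it. The left box in the scene view (top 414,262) shows tall sides and the right one is flat. The lane's upper, robot-side rail ends are at top pixels (188,289) and (229,281). Next I'll measure.

```bash
cat > h.py <<'E'
import cv2,numpy as np
def cam(p): 
    R=cv2.Rodrigues(np.array(p["rvec"]))[0]; return np.array(p["intrinsics"]),R,np.array(p["tvec"]).ravel()
def plane(p,uv,z):
    K,R,t=cam(p); uv=np.atleast_2d(uv); d=(R.T@np.linalg.inv(K)@np.c_[uv,np.ones(len(uv))].T).T; C=-R.T@t
    return C+d*((z-C[2])/d[:,2])[:,None]
def tri(p,a,q,b):
    P=[ (lambda K,R,t:K@np.c_[R,t])(*cam(x)) for x in(p,q)]
    X=cv2.triangulatePoints(P[0],P[1],np.array(a,float).T,np.array(b,float).T); return (X[:3]/X[3]).T
def proj(p,X):
    return cv2.projectPoints(np.array(X,float).reshape(-1,3),p["rvec"],p["tvec"],p["intrinsics"],None)[0].reshape(-1,2)
E
python3 - <<'E'
from bench import *
from h import *
np.set_printoptions(precision=4,suppress=True)
T=camera_params("top");S=camera_params("scene")
t=cv2.imread("pics/top0.png");s=cv2.imread("pics/scene0.png")
for n,im,P,rois in(("top",t,T,{"tall":(390,230,445,295),"flat":(283,208,333,275)}),("scene",s,S,{"tall":(215,210,262,270),"flat":(315,225,362,275)})):
  for k,(a,b,c,d) in rois.items():
    g=cv2.cvtColor(im[b:d,a:c],cv2.COLOR_BGR2GRAY)
    m=(cv2.GaussianBlur(g,(3,3),0)>130).astype(np.uint8)
    cs=max(cv2.findContours(m,cv2.RETR_EXTERNAL,cv2.CHAIN_APPROX_NONE)[0],key=cv2.contourArea).reshape(-1,2)+[a,b]
    X=plane(P,cs.astype(float),.07 if k=="tall" else .034)
    r=cv2.minAreaRect((X[:,:2]*1000).astype(np.float32)); print(n,k,g.min(),g.max(),r, cv2.minAreaRect(cs.astype(np.float32))[0])
a=[(188.5,288.8),(229.1,281.5),(168,150),(206.2,142)];b=[(403.8,198.2),(436.5,189.7),(458.2,316.8),(493.2,302)]
b=[b[1],b[0],b[3],b[2]]
X=tri(T,a,S,b);print(X);print(plane(T,a,.0909)[:2],plane(T,a,.05)[2:]);print(plane(S,b,.0909)[:2],plane(S,b,.05)[2:])
E
```

```text
top tall 63 165 ((460.1219177246094, -318.5833740234375), (106.94886016845703, 55.690914154052734), 12.318150520324707) (414.72552490234375, 262.82098388671875)
top flat 55 163 ((506.32830810546875, -72.28526306152344), (105.98965454101562, 56.54179382324219), 15.235025405883789) (306.8529357910156, 241.41177368164062)
scene tall 27 184 ((460.20166015625, -316.32977294921875), (110.3333740234375, 61.174781799316406), 12.915746688842773) (237.8456573486328, 233.8531951904297)
scene flat 60 184 ((505.54864501953125, -70.31700134277344), (109.7542953491211, 60.002872467041016), 15.824267387390137) (339.5000305175781, 247.5)
[[0.3931 0.1896 0.0859]
 [0.4109 0.101  0.0862]
 [0.7103 0.2532 0.0566]
 [0.7333 0.1682 0.0468]]
[[0.3926 0.1855 0.0909]
 [0.4103 0.0966 0.0909]] [[0.7115 0.2535 0.05  ]
 [0.7322 0.1659 0.05  ]]
[[0.3971 0.191  0.0909]
 [0.4148 0.1036 0.0909]] [[0.7069 0.2575 0.05  ]
 [0.7348 0.1691 0.05  ]]
```

Request:
carry_out(
  increments=[
    [0.029,0.0228,0,0,0,-0.0262,0.0854],
    [0.029,0.0228,0,0,0,-0.0262,0.0854],
    [0.029,0.0228,0,0,0,-0.0262,0.0854],
    [0.029,0.0228,0,0,0,-0.0262,0.0854],
    [0.029,0.0228,0,0,0,-0.0262,0.0854],
    [0.029,0.0228,0,0,0,-0.0262,0.0854],
    [0.029,0.0228,-0.02,0,0,-0.0262,0.0854],
    [0.029,0.0228,-0.03,0,0,-0.0262,0.0854],
    [0,0,0,0,0,0,0.0854],
    [0,0,0,0,0,0,0.0854],
  ],
  grip_force=40,
)

```text
time_s: 1.35
ee_pos: [0.4604, -0.3181, 0.1813]
eef_rot: [180.0, -0.0, -77.4]
force: [-0.5, -0.5, 1.3]
width: 1.0
```

Run:
```python
from bench import *
import cv2
p=camera_params("wrist");cv2.imwrite("pics/w1.png",capture("wrist"));s=get_state();print(s["ee_pos"],s["eef_rot"],s["width"],p)
import pickle;pickle.dump(p,open("w1.pkl","wb"))
```

```text
[ 0.46042874 -0.31862885  0.1821073 ] [-1.79987991e+02 -7.53168470e-02 -7.74759299e+01] 1.001773124871182 {'intrinsics': array([[420.00762333,   0.        , 315.89831906],
       [  0.        , 420.00762333, 243.70556149],
       [  0.        ,   0.        ,   1.        ]]), 'rvec': array([-2.24291011,  1.79640152,  0.29515126]), 'tvec': array([-0.41058491,  0.33385394,  0.45427729])}
```

View pics/w1.png

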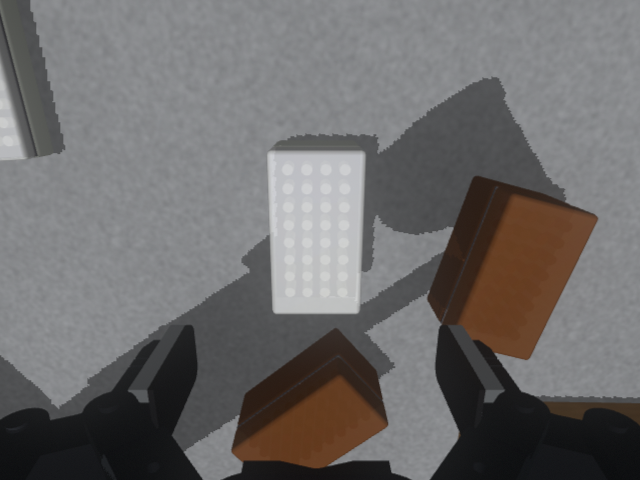

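The wrist view shows the white tall box's top face with corners at (268,151), (365,151), (360,313) and (273,313). One brown box is to the right, with a corner near (430,298), and another is below it, near (335,330).

Run:
```python
from h import *
import pickle
np.set_printoptions(precision=4,suppress=True)
p=pickle.load(open("w1.pkl","rb"))
X=plane(p,[(268,151),(365,151),(360,313),(273,313)],.07)[:,:2];print(X,X.mean(0),cv2.minAreaRect((X*1000).astype(np.float32)))
c=np.array([.4601,-.318]);a=np.radians(-77.4);e=np.array([np.cos(a),np.sin(a)]);f=np.array([-e[1],e[0]])
for uv,z in(((430,298),0),((440,322),0),((476,178),.05),((510,195),.06),((336,329),0),((340,357),.06),((530,357),.06)):
    d=plane(p,[uv],z)[0,:2]-c; print(uv,z,"jaw-axis",d@e,"along",d@f)
```

```text
[[ 0.507  -0.2782]
 [ 0.5195 -0.3344]
 [ 0.4149 -0.3585]
 [ 0.4021 -0.3012]] [ 0.4609 -0.3181] ((460.8634033203125, -318.0689697265625), (107.38288879394531, 58.71038055419922), 12.627811431884766)
(430, 298) 0 jaw-axis 0.09681532212566733 along -0.07586905366730615
(440, 322) 0 jaw-axis 0.10748546774274022 along -0.09883522396125637
(476, 178) 0.05 jaw-axis 0.10437486145037272 along 0.03495964370735426
(510, 195) 0.06 jaw-axis 0.12354937064212934 along 0.025818337988633124
(336, 329) 0 jaw-axis 0.017372222677522847 along -0.1057601562887098
(340, 357) 0.06 jaw-axis 0.017419131467922733 along -0.09409008256322343
(530, 357) 0.06 jaw-axis 0.15581451267162216 along -0.09401225739918274
```

All three views agree: centre (0.461, -0.318), yaw 12.6°. The fingers clear everything, with the nearest brown corner 97 mm off along the jaw axis. I'll descend and grip.

Request:
carry_out(
  increments=[
    [0,0,-0.03,0,0,0,0.0854],
    [0,0,-0.03,0,0,0,0.0854],
    [0,0,-0.03,0,0,0,0.0854],
    [0,0,-0.03,0,0,0,0.0854],
    [0,0,-0.02,0,0,0,0.0854],
    [0,0,-0.01,0,0,0,0.0854],
    [0,0,0,0,0,0,0.0854],
    [0,0,0,0,0,0,0.05],
    [0,0,0,0,0,0,0.05],
    [0,0,0,0,0,0,0.05],
    [0,0,0,0,0,0,0.05],
    [0,0,0,0,0,0,0.05],
    [0,0,0,0,0,0,0.05],
  ],
  grip_force=40,
)

```text
time_s: 3.02
ee_pos: [0.4616, -0.3186, 0.0331]
eef_rot: [-179.9, -0.1, -77.4]
force: [-0.5, 0.3, 5.5]
width: 0.694
```

Run:
```python
from bench import *
import cv2
s=get_state();print(s["ee_pos"],s["eef_rot"],s["width"]*.0854,s["force"])
cv2.imwrite("pics/w2.png",capture("wrist"))
```

```text
[ 0.46157839 -0.31855009  0.03306608] [-1.7989841e+02 -1.4440789e-01 -7.7436480e+01] 0.05922744561439944 [-0.47280923  0.25083915  5.50323435]
```

View pics/w2.png

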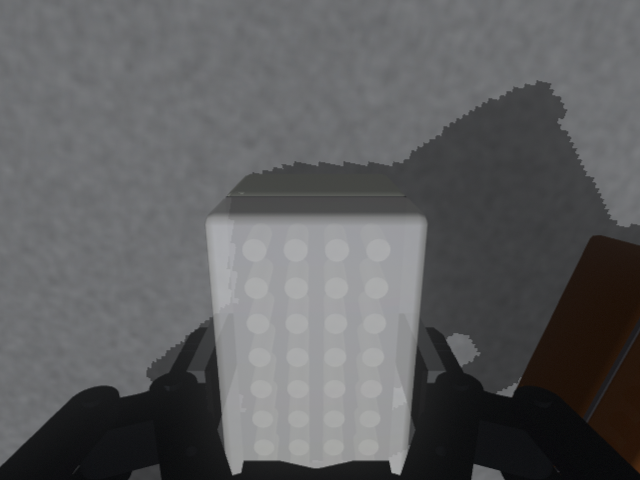

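Gripped: the opening is 59 mm, which matches the 60 mm width, and the box sits square between the pads. Now I'll lift it and carry it across at height.

Request:
carry_out(
  increments=[
    [0,0,0.01,0,0,0,0.05],
    [0,0,0.03,0,0,0,0.05],
    [0,0,0.04,0,0,0,0.05],
    [0,0,0.04,0,0,0,0.05],
    [0,0,0.03,0,0,0,0.05],
    [0,0,0.01,0,0,0,0.05],
    [0,0,0,0,0,0,0.05],
  ],
)

```text
time_s: 3.95
ee_pos: [0.4606, -0.3177, 0.191]
eef_rot: [180.0, 0.0, -77.4]
force: [0.5, -0.6, -1.9]
width: 0.697
```

Request:
carry_out(
  increments=[
    [0,0.015,0,0,0,0,0.05],
    [0.001,0.03,0,0,0,0,0.05],
    [0.001,0.035,0,0,0,0,0.05],
    [0.001,0.035,0,0,0,0,0.05],
    [0.001,0.035,0,0,0,0,0.05],
    [0.001,0.035,0,0,0,0,0.05],
    [0.001,0.035,0,0,0,0,0.05],
    [0.001,0.035,0,0,0,0,0.05],
    [0.001,0.035,0,0,0,0,0.05],
    [0.001,0.035,0,0,0,0,0.05],
    [0.001,0.035,0,0,0,-0.005,0.05],
    [0.001,0.035,0,0,0,-0.005,0.05],
    [0.001,0.035,0,0,0,-0.005,0.05],
    [0,0.03,0,0,0,-0.004,0.05],
    [0,0.018,0,-0.006,0.03,0,0.05],
    [0,0,0,-0.006,0.03,0,0.05],
    [0,0,0,-0.006,0.03,0,0.05],
    [0,0,0,-0.006,0.03,0,0.05],
    [0,0,0,0,0,0,0.05],
  ],
)

```text
time_s: 6.32
ee_pos: [0.4733, 0.1594, 0.191]
eef_rot: [172.9, 0.0, -78.6]
force: [-0.4, 0.5, -2.1]
width: 0.699
```

Run:
```python
from bench import *
import cv2,pickle
s=get_state();print(s["time_s"],s["ee_pos"],s["eef_rot"],s["width"]*.0854,s["force"])
p={"wrist":camera_params("wrist")}
for n in("wrist","top","scene"):
    im=capture(n);cv2.imwrite(f"pics/{n}3.png",im)
pickle.dump(p,open("w3.pkl","wb"))
t=cv2.imread("pics/top3.png")[110:310,130:290];s=cv2.imread("pics/scene3.png")[140:340,370:530]
import numpy as np
cv2.imwrite("pics/c3.png",cv2.resize(np.hstack([t,s]),None,fx=2.5,fy=2.5,interpolation=cv2.INTER_CUBIC))
```

```text
6.325 [0.47326233 0.15943467 0.19096032] [ 1.72921607e+02  2.94358073e-03 -7.86157565e+01] 0.05967811631481238 [-0.37589707  0.48340177 -2.09978896]
```

View pics/wrist3.png

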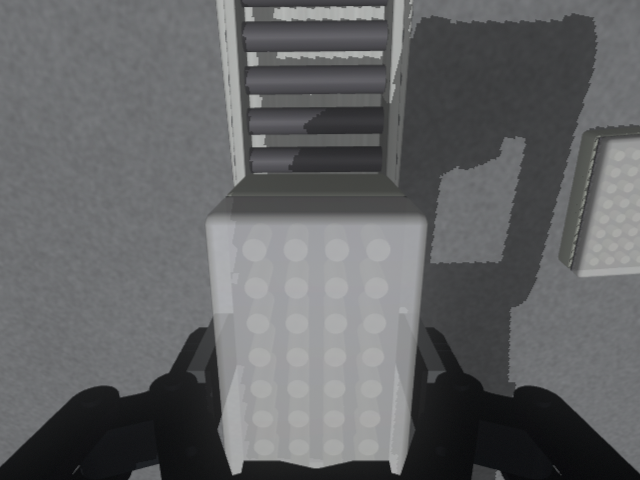

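View pics/c3.png

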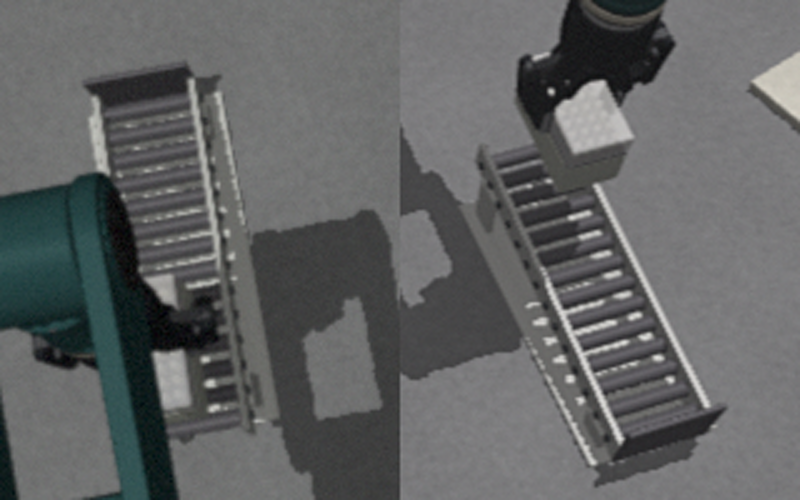

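The wrist view shows the held box centred over the lane. Roller ends are at (249,159)/(384,159) and (243,36)/(390,36), with their middle at column 316.5. I'll check the lane's lateral offset and yaw from these.

Run:
```python
from h import *
from bench import get_state
import pickle
from scipy.spatial.transform import Rotation as Ro
np.set_printoptions(precision=4,suppress=True)
p=pickle.load(open("w3.pkl","rb"))["wrist"]
L=np.array([.461,.1575,.073]);R=Ro.from_euler("ZY",[11.5,7],degrees=True).as_matrix()
K,Rc,t=cam(p);C=-Rc.T@t
for uv in((249,159),(384,159),(248,120),(385,120),(245,79),(387,79),(243,36),(390,36)):
    d=Rc.T@np.linalg.inv(K)@np.array([*uv,1]);n=R[:,2];X=C+d*((L-C)@n)/(d@n); print(uv,R.T@(X-L))
s=get_state(); A=Ro.from_euler("xyz",s["eef_rot"],degrees=True).as_matrix()
B=s["ee_pos"]+A[:,2]*.032; print("underside",B,"in lane",R.T@(B-L)); print(A)
# box lower front edge
print(R.T@A)
```

```text
(249, 159) [ 0.0465  0.0408 -0.    ]
(384, 159) [ 0.0464 -0.0421  0.    ]
(248, 120) [0.0695 0.0402 0.    ]
(385, 120) [ 0.0694 -0.0415 -0.    ]
(245, 79) [0.0923 0.0407 0.    ]
(387, 79) [ 0.0921 -0.0415  0.    ]
(243, 36) [ 0.1148  0.0406 -0.    ]
(390, 36) [ 0.1146 -0.042   0.    ]
underside [0.4689 0.159  0.1596] in lane [-0.0026 -0.0001  0.0869]
[[ 0.1982 -0.9728 -0.1197]
 [-0.9802 -0.1967 -0.024 ]
 [-0.0002  0.1221 -0.9925]]
[[-0.0012 -1.     -0.0002]
 [-1.      0.0012  0.0003]
 [-0.0003  0.0002 -1.    ]]
```

The lateral offset is about 0.5 mm, the yaw matches within 0.1°, and the underside is 87 mm above the roller plane. I'll lower it most of the way, then feel for contact.

Request:
carry_out(
  increments=[
    [0,0,-0.01,0,0,0,0.05],
    [0,0,-0.02,0,0,0,0.05],
    [0,0,-0.02,0,0,0,0.05],
    [0,0,-0.015,0,0,0,0.05],
    [0,0,-0.01,0,0,0,0.05],
    [0,0,-0.004,0,0,0,0.05],
    [0,0,0,0,0,0,0.05],
    [0,0,0,0,0,0,0.05],
  ],
)

```text
time_s: 7.48
ee_pos: [0.4732, 0.1603, 0.1131]
eef_rot: [173.1, 0.0, -78.5]
force: [-0.0, 0.4, -2.1]
width: 0.698
```

Request:
carry_out(
  increments=[
    [0,0,-0.002,0,0,0,0.05],
    [0,0,-0.002,0,0,0,0.05],
    [0,0,0,0,0,0,0.05],
  ],
)

```text
time_s: 7.85
ee_pos: [0.4725, 0.1602, 0.1081]
eef_rot: [173.0, 0.0, -78.5]
force: [0.4, -0.2, -2.9]
width: 0.691
```

Run:
```python
from bench import *
import cv2,numpy as np
s=get_state();print(s["time_s"],s["ee_pos"],s["eef_rot"],s["force"],s["ft_torque"])
w=capture("wrist");sc=capture("scene")[140:340,370:530]
cv2.imwrite("pics/c4.png",np.hstack([cv2.resize(w,(480,360)),cv2.resize(sc,(288,360),interpolation=cv2.INTER_CUBIC)]))
```

```text
7.85 [0.47250795 0.16015622 0.10811633] [ 1.72961504e+02  1.52897146e-02 -7.85319382e+01] [ 0.37349684 -0.21487131 -2.87645113] [ 0.04925922 -0.1388295   0.00473504]
```

View pics/c4.png

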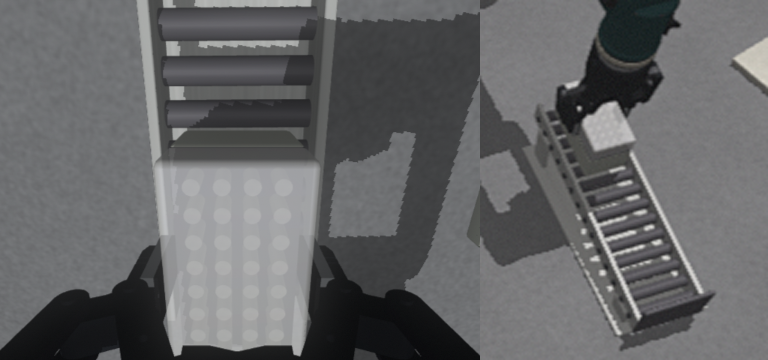

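The box is centred between the rails and just above the rollers, with no contact yet (force about the box's weight). I'll lower it in 1 mm steps and watch the force.

Request:
carry_out(
  increments=[
    [0,0,-0.001,0,0,0,0.05],
    [0,0,-0.001,0,0,0,0.05],
    [0,0,0,0,0,0,0.05],
  ],
)

```text
time_s: 8.32
ee_pos: [0.4726, 0.1602, 0.1062]
eef_rot: [173.0, 0.0, -78.5]
force: [-0.5, 1.2, -2.7]
width: 0.694
```

Request:
carry_out(
  increments=[
    [0,0,-0.001,0,0,0,0.05],
    [0,0,0,0,0,0,0.05],
  ],
)

```text
time_s: 8.57
ee_pos: [0.4726, 0.1602, 0.1052]
eef_rot: [173.0, 0.0, -78.5]
force: [-0.3, -1.2, -2.6]
width: 0.696
```

Request:
carry_out(
  increments=[
    [0,0,-0.001,0,0,0,0.05],
    [0,0,0,0,0,0,0.05],
  ],
)

```text
time_s: 8.82
ee_pos: [0.473, 0.1602, 0.1047]
eef_rot: [173.0, 0.0, -78.5]
force: [1.0, 0.2, -0.9]
width: 0.694
```

Request:
carry_out(
  increments=[
    [0,0,-0.001,0,0,0,0.05],
    [0,0,0,0,0,0,0.05],
  ],
)

```text
time_s: 9.07
ee_pos: [0.4736, 0.1604, 0.1046]
eef_rot: [173.1, 0.0, -78.5]
force: [0.7, 1.1, 3.9]
width: 0.698
```

Contact is firm: the force went from -2.6 to +3.9 N and the height stalled. Releasing.

Request:
carry_out(
  increments=[
    [0,0,0,0,0,0,0.0854],
    [0,0,0,0,0,0,0.0854],
    [0,0,0,0,0,0,0.0854],
    [0,0,0,0,0,0,0.0854],
  ],
)

```text
time_s: 9.57
ee_pos: [0.4725, 0.1601, 0.103]
eef_rot: [173.0, 0.0, -78.5]
force: [0.8, 1.0, 0.6]
width: 0.998
```

Run:
```python
from bench import *
import cv2,numpy as np
s=get_state();print(s["time_s"],s["ee_pos"],s["force"],s["width"])
w=capture("wrist");sc=capture("scene")[140:340,370:530]
cv2.imwrite("pics/c5.png",np.hstack([cv2.resize(w,(480,360)),cv2.resize(sc,(288,360),interpolation=cv2.INTER_CUBIC)]))
```

```text
9.575 [0.47248399 0.16012443 0.10303473] [0.75716714 0.95367606 0.64106432] 0.9980244024849684
```

View pics/c5.png

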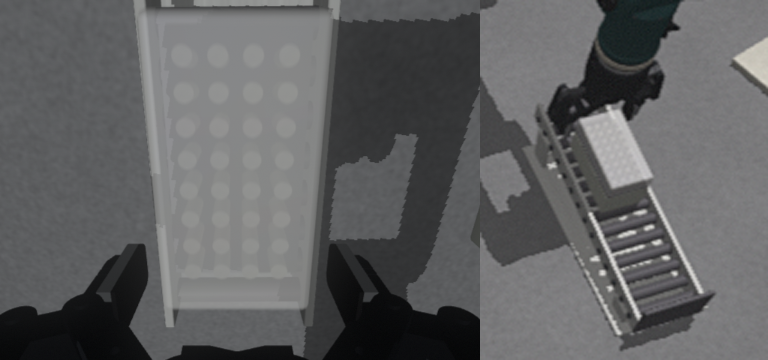

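The box is free and rolling down, straight between the rails, with the fingers clear on both sides. I'll wait for it to roll home while raising the hand.

Request:
carry_out(
  increments=[
    [0,0,0,0,0,0,0.0854],
    [0,0,0,0,0,0,0.0854],
    [0,0,0,0,0,0,0.0854],
    [0,0,0,0,0,0,0.0854],
    [-0.01,0,0.02,0,0,0,0.0854],
    [-0.01,0,0.03,0,0,0,0.0854],
    [-0.01,0,0.03,0,0,0,0.0854],
    [-0.02,0,0.03,0,0,0,0.0854],
    [-0.02,0,0.02,0,0,0,0.0854],
    [-0.02,-0.03,0,0,0,0,0.0854],
    [0,-0.04,0,0,0,0,0.0854],
    [0,-0.04,0,0,0,0,0.0854],
    [0,-0.04,0,0,0,0,0.0854],
    [0,-0.03,0,0,0,0,0.0854],
    [0,0,0,0,0,0,0.0854],
    [0,0,0,0,0,0,0.0854],
    [0,0,0,0,0,0,0.0854],
    [0,0,0,0,0,0,0.0854],
  ],
)

```text
time_s: 11.92
ee_pos: [0.3827, -0.0191, 0.2333]
eef_rot: [173.0, 0.0, -78.4]
force: [0.6, -0.0, 0.3]
width: 0.994
```

Run:
```python
from bench import *
import cv2,numpy as np
s=get_state();print(s["time_s"],s["ee_pos"],s["force"])
t=capture("top");sc=capture("scene");cv2.imwrite("pics/t6.png",t);cv2.imwrite("pics/s6.png",sc)
f=lambda i:cv2.resize(i,None,fx=2.2,fy=2.2,interpolation=cv2.INTER_CUBIC)
cv2.imwrite("pics/c6.png",np.hstack([f(t[115:310,150:330]),f(sc[160:355,330:510])]))
```

```text
11.925 [ 0.38271464 -0.01910065  0.23334382] [ 0.61779209 -0.004987    0.31434922]
```

View pics/c6.png

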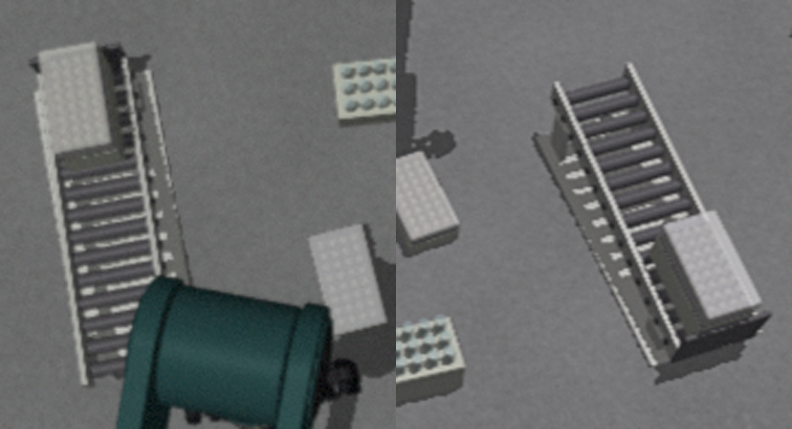

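It looks home against the stop. I'll measure its pose, and take a second picture later to confirm it's at rest.

Request:
carry_out(
  increments=[
    [0,0,0,0,0,0,0.0854],
    [0,0,0,0,0,0,0.0854],
    [0,0,0,0,0,0,0.0854],
    [0,0,0,0,0,0,0.0854],
  ],
)

```text
time_s: 12.52
ee_pos: [0.3827, -0.0199, 0.2334]
eef_rot: [173.0, 0.0, -78.5]
force: [-0.1, -0.1, -0.4]
width: 1.003
```

Run:
```python
from bench import *
from h import *
from scipy.spatial.transform import Rotation as Ro
np.set_printoptions(precision=4,suppress=True)
L=np.array([.461,.1575,.073]);R=Ro.from_euler("ZY",[11.5,7],degrees=True).as_matrix()
t2=capture("top");s2=capture("scene")
for n,ims,roi in(("top",(cv2.imread("pics/t6.png"),t2),(160,125,215,195)),("scene",(cv2.imread("pics/s6.png"),s2),(460,245,512,310))):
  P=camera_params(n);K,Rc,t=cam(P);C=-Rc.T@t
  a,b,c,d=roi;print(n,"diff",cv2.absdiff(ims[0][b:d,a:c],ims[1][b:d,a:c]).max())
  g=cv2.GaussianBlur(cv2.cvtColor(ims[1][b:d,a:c],cv2.COLOR_BGR2GRAY),(3,3),0)
  m=(g>(130)).astype(np.uint8);m=cv2.morphologyEx(m,cv2.MORPH_OPEN,np.ones((7,7)))
  cs=max(cv2.findContours(m,cv2.RETR_EXTERNAL,cv2.CHAIN_APPROX_NONE)[0],key=cv2.contourArea).reshape(-1,2)+[a,b]
  D=(Rc.T@np.linalg.inv(K)@np.c_[cs,np.ones(len(cs))].T).T;z=R[:,2];O=L+z*.07
  X=C+D*(((O-C)@z)/(D@z))[:,None];Y=(X-L)@R
  print(cv2.minAreaRect((Y[:,:2]*1000).astype(np.float32)),"expect x 215")
# flat box
for n,im,roi in(("scene",s2,(315,225,362,275)),):
  a,b,c,d=roi;g=cv2.cvtColor(im[b:d,a:c],cv2.COLOR_BGR2GRAY)
  m=(cv2.GaussianBlur(g,(3,3),0)>130).astype(np.uint8)
  cs=max(cv2.findContours(m,cv2.RETR_EXTERNAL,cv2.CHAIN_APPROX_NONE)[0],key=cv2.contourArea).reshape(-1,2)+[a,b]
  print("flat",cv2.minAreaRect((plane(camera_params(n),cs.astype(float),.034)[:,:2]*1000).astype(np.float32)))
```

```text
top diff 15
((215.02142333984375, 5.794933319091797), (108.67789459228516, 66.97471618652344), 0.541658878326416) expect x 215
scene diff 7
((214.4076690673828, 2.521575927734375), (59.521820068359375, 111.7491683959961), 89.9311752319336) expect x 215
flat ((506.8267822265625, -69.52127838134766), (106.83765411376953, 58.55174255371094), 15.79874324798584)
```

```bash
python3 -c "
from bench import *
print(finish_job())"
```

```text
the job is handed in; nothing more can be done
None
```

I loaded the tall tip box onto the roller lane and it rolled down on its own to rest upright against the stop. I handed the job in at about 12.6 s; no verdict is reported.

I gripped the box across its width with 40 N, tilted it 7° to match the lane, and lowered it until the force showed contact with the rollers. I then opened the fingers and moved the arm clear.

**Last checks**
- **Along the lane:** the box centre is 214–215 mm down the lane from load_spot, where 215 mm is home, or about 55 mm before the stop. Both cameras agree.
- **Across the lane:** it sits 2.5 mm (scene camera) to 5.8 mm (top camera) off the middle. The top camera's outline came out 67 mm wide instead of 60, so I trust the scene value more. Both are well inside 25 mm.
- **Angle and rest:** its yaw error is under 1°. Pictures 0.6 s apart differed only by image noise.
- **Flat box:** it is within about 1.5 mm of where it started, which is within measurement error.
- **Arm:** nothing was touching the robot, and the force reading was near zero.

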